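# Set the second leg of the recipe stand and hold its cam lever shut

## Task

A recipe stand lies face down with its two sliding legs: one leg is already set and clamped (its cam lever stands upright), the other is still pushed in, its lever leaning out. With its lever still open, draw the loose leg out against its spring until its foot is level with the foot of the set leg, and only then, keeping it at that length, squeeze its cam lever upright towards the grip tab. Finish still holding it so, leg at length and lever fully shut in your grip, for both spring back if let go; leave the set leg and the other things where they are.

Things in the scene. Friction and masses are not known exactly. Their poses are not given: they have to be found in the camera images.
- stand: wooden board of the recipe stand, 220 x 280 mm, on rubber feet, fixed to the worktop, top face 20 mm above it. Origin under its centre at worktop height; its +y is the direction in which both legs slide out (the legs lie along y, side by side, 100 mm apart, at x = -50 and +50 mm; which is which varies). The leg guides (rails and straps) on the board reach 33 mm above the worktop at most
- loose_tab (a point): centre of the grip tab of the loose leg, 58 mm above the worktop. The tab is an upright aluminium plate 12 mm thick along the leg (y), 30 mm wide (x), its top 78 mm above the worktop; it is fixed to the leg and moves with it. Axes as the board's: +y is out. The cam lever stands on its +y side
- loose_leg (a joint): how far the loose leg is drawn out, m: 0 at the start (fully in), up to 0.10. A spring pulls it back in with 2.5 N at 0, 4.6 N at 0.085
- loose_lever (a joint): angle of the loose leg's cam lever, rad: 0 closed (upright), 0.5 open (leaning away from the tab, towards +y), its start. Hinged on the leg 17 mm on the +y side of the tab's centre, 38 mm above the worktop. A light spring (about 4 N at its top when shut) opens it. One finger can push the tab from behind (-y side) while the other, beyond the lever, squeezes it shut
- loose_lever_top (a point): middle of the top edge of that lever, a dark steel paddle 22 mm wide, 8 mm thick, 46 mm long from its hinge (top 84 mm above the worktop when upright). Tab and lever together measure along y 27 mm closed (from 6 mm behind the tab's centre to 21 mm beyond it), 49 mm open (to 43 mm beyond). As the fingers close, the finger behind the tab shifts the leg unless the hand gives way
- loose_foot (a point): middle of the end face of the loose leg's rubber foot, 26 mm above the worktop, 194 mm ahead (+y) of its tab's centre; axes as the board's
- set_leg (a joint): how far the set leg is drawn out, m (somewhere between 0.04 and 0.085); it is clamped and stays. Same leg as the loose one, its lever upright
- set_foot (a point): middle of the end face of the set leg's rubber foot; axes as the board's, so the feet are level when both have the same y in this frame, that is when both legs are drawn out equally
- ball_pen: slim ball pen, 145 x 12 x 9 mm, lying on the board between the two legs; origin under its centre
- masking_tape: roll of masking tape lying flat, 103 mm across, 25 mm high; origin under its centre
- steel_cup: clear drinking glass, 80 mm across, 91 mm high; origin under its centre
- jam: jam jar, 68 mm across, 84 mm high; origin under its centre
- sardines: flat fish tin, 63 x 105 x 26 mm; origin under its centre

How it is judged:
By the outcome, as a careful person would: the job done as asked, in the order asked, and still so for the second after the job is handed in, while the arm keeps its last pose, push and grip.
It also fails if it takes over 45 s, if anything falls off the work surface, if the arm or the gripper's body presses on something with over 40 N, if the wrist force passes 120 N, or if a joint passes its speed limit or range.

## Robot

A 6-joint arm with a two-finger parallel gripper is mounted at the origin on a cart in front of the work surface, level with it; the furniture and walls round the work are solid. World frame = base frame: x ahead of the robot, y to its left, z up, the work surface at z = 0. Lengths are in mm, angles in degrees, forces in N, time in s.
With the tool pointing down it reaches from about 350 to 975 mm from the base axis. Payload 17.4 kg.
Tool frame: the origin (TCP) lies at the very end of the fingers, on their centre line; the grasp point (between the pads) lies 19 mm behind it; z points along the fingers, y is the line along which they close (so a half turn about z gives the same grasp; the last joint's range is limited). The gripper opens to 85 mm and grips with 20 to 120 N. Pads are 22 mm wide; open, the fingers measure 114 mm over their backs; the gripper's body (76 mm by 85 mm) begins 54 mm behind the grasp point. The pads swing forward as they close: fully open they stand 13 mm farther back than shut.
Start: joints at [-68.973, 6.646, 82.598, -0, 90.757, -2.166], TCP at [265.83, -620.457, 210.103] pointing down, gripper open.
Joint ranges: [-162.19, 162.19], [-47.58, 125.68], [4.15, 143.07], [-65.23, 245.23], [0.69, 171.88], [-170.13, 170.13]. Speed limits (degrees/s): [108.29, 108.29, 127.2, 180, 180, 180].

## Interface

Orientations are given as [roll, pitch, yaw] about the fixed x, y, z axes, in that order (R = Rz(yaw) Ry(pitch) Rx(roll)).
In Python, from bench import bot gives the robot as it stands.
- The arm moves only by the tool move_arm, never from a script. Its argument "steps" is a list of rows, each a list of 7 numbers: the shift along the tool's x, y, z in mm, then the turn, a rotation vector about the tool's x, y, z in rad, then the finger opening in mm, from 0 to 85.4. In form: [[tx, ty, tz, rx, ry, rz, gripper], ...]. A call has 1 to 20 rows; each row is the pose to reach, as a shift and turn from the pose commanded when the call began, along the tool's axes at that moment; what a row does not reach only later rows make up. A row lasts 1/8 s, in which the tool goes at most 62.5 mm and 10.7 degrees, less where a joint would pass 70% of its speed; a pose out of reach is approached as far as the arm can. A call with a gripper value outside its range is refused whole. The fingers move at their own pace and stop on an object; "newtons" is the grip in N (left out, the last holds). Time passes only in rows, so rows that repeat a pose let the fingers close. It gives the time, the measured TCP pose, the force, the opening and the grip force at its end, in the units of the state.
- bot.get_state(): the state, without advancing time (a new reading comes with each control period).
- bot.snapshot(name): name is "scene" or "side" or "wrist"; returns the picture (384x512x3 uint8, red, green, blue); there is no depth.
- bot.camera_info(name): a dict with "vfov" (degrees; the focal length in pixels is half the picture's height over the tangent of half this angle, whatever the lens; pixels are square), "cx", "cy" (the principal point, pixels), "cam_to_world" (4x4, takes a point from camera to world coordinates). Camera axes: x right, y down, z forward; pixel columns grow to the right and rows downward; lengths in mm; the calibration is good to about 2 mm. A picture is of the moment at which its call begins: read the wrist's pose just before it. camera_info takes no time and is no camera call; for the wrist camera it gives the pose at the moment of the call.
- bot.hand_in(): hands the job in; it is judged then, once.
The state is a dict: "time_s": time; "joints": joint angles; "qd": joint speeds; "joint_efforts": joint torques, N m; "tool_pos": TCP position; "eef_rot": TCP orientation; "contact_force": force on the tool from outside, world axes, zero at the start; "ft_torque": the same for the moment, N m; "finger_gap": finger opening in mm; "grip_force": force on a finger pad.
Only numpy, scipy, OpenCV 4.12 (cv2) and the standard library are available. Lean on these libraries where they do the work, as an engineer would, in place of code of your own. Each camera call takes 0.05 s, during which the arm holds its last target. There are 200 camera calls.

## Working session

There is one attempt and no reset: what is moved stays moved. The work goes in short steps, Python scripts to look and compute and a tool call to move; the robot and the scene stay as the last step left them, time stands still between calls to the robot, and variables do not carry over. Pictures are saved under pics/ and viewed, at most 10 in all, crops included, and the job is handed in when it is done.

Besides the shell and the picture viewer there is one more tool, called after ">>>" as name(argument=value, ...), one argument or row to a line, values as JSON. move_arm: Moves the arm, as the interface text tells. Its arguments: {"type":"object","properties":{"steps":{"type":"array"},"newtons":{"type":"number"}},"required":["steps"]}

```bash
mkdir -p pics
python3 - <<'E'
from bench import bot
import cv2,numpy as np
for n in("scene","side"):
    im=bot.snapshot(n); cv2.imwrite(f"pics/{n}0.png",cv2.resize(im[:,:,::-1],(800,600),interpolation=cv2.INTER_CUBIC))
    c=bot.camera_info(n); print(n,c["vfov"],c["cx"],c["cy"],np.round(c["cam_to_world"],3).tolist())
s=bot.get_state();print(s["tool_pos"],s["eef_rot"],s["time_s"])
E
```

```text
scene 45.22484584621237 247.02703442985137 186.8920595024618 [[0.802, -0.31, 0.51, -143.644], [-0.597, -0.419, 0.684, -826.772], [0.001, -0.854, -0.521, 739.864], [0.0, 0.0, 0.0, 1.0]]
side 43.527493841058124 258.43653078076926 190.19554796391878 [[0.894, -0.221, 0.391, -73.608], [-0.449, -0.459, 0.767, -1079.239], [0.01, -0.861, -0.509, 784.152], [0.0, 0.0, 0.0, 1.0]]
[ 265.74655201 -620.27102241  209.40645706] [-1.79937591e+02 -8.31970334e-04  2.31935082e+01] 0.1
```

View pics/scene0.png

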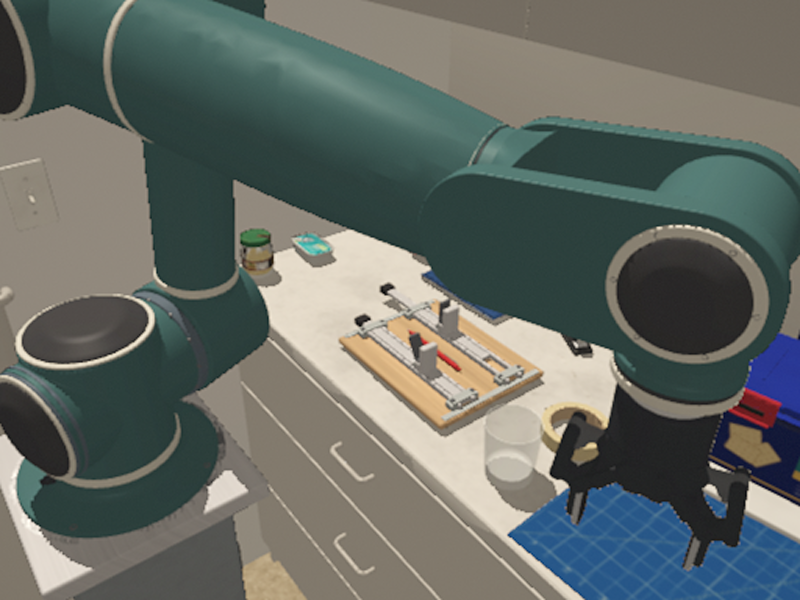

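View pics/side0.png

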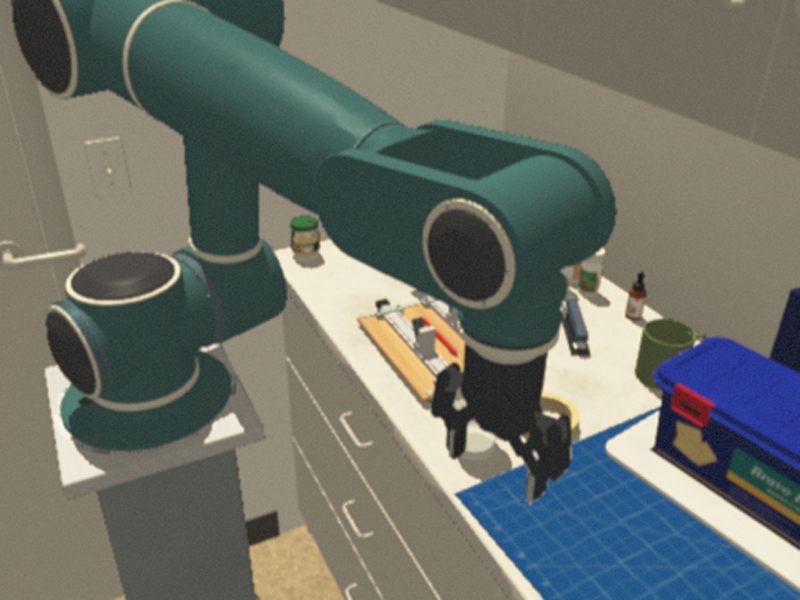

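The scene picture shows the board with corners at (341,342), (445,428) and (543,374). The feet point up-left: the near foot is at (363,320) and the far one, further out, at (388,290). The near leg's tab is at (428,345), with its dark lever leaning out at (415,335), so the near leg is the loose one. The glass stands at (512,450) and the tape behind it. The side picture agrees.

```bash
cat > h.py <<'E'
from bench import bot
import cv2,numpy as np
def ray(n,c,u,v,z):
    "pixel (native) -> world point at height z"
    f=192/np.tan(np.radians(c["vfov"])/2); T=np.array(c["cam_to_world"])
    d=T[:3,:3]@[(u-c["cx"])/f,(v-c["cy"])/f,1]; o=T[:3,3]
    return o+d*(z-o[2])/d[2]
def proj(c,p):
    f=192/np.tan(np.radians(c["vfov"])/2); T=np.array(c["cam_to_world"])
    q=T[:3,:3].T@(np.array(p)-T[:3,3]); return np.array([f*q[0]/q[2]+c["cx"],f*q[1]/q[2]+c["cy"]])
E
python3 - <<'E'
from h import *
c=bot.camera_info("scene")
for k,u,v,z in [("L",341,342,20),("B",445,428,20),("R",543,374,20),("nearfoot",363,318,30),("farfoot",387,288,30),("neartabtop",429,343,78),("fartabtop",450,307,78),("glass",512,480,0),("tape",575,430,12)]:
    print(k,np.round(ray("s",c,u*.64,v*.64,z)[:2]))
w=bot.camera_info("wrist"); print(w["vfov"],w["cx"],w["cy"],np.round(w["cam_to_world"],3).tolist())
E
```

```text
L [401.  32.]
B [ 403. -240.]
R [ 614. -237.]
nearfoot [466.  58.]
farfoot [562. 116.]
neartabtop [ 467. -122.]
fartabtop [563. -62.]
glass [ 423. -359.]
tape [ 560. -351.]
67.10036139788328 252.52444328953655 192.42040456658435 [[0.395, -0.87, -0.294, 341.592], [-0.919, -0.374, -0.126, -587.221], [-0.0, 0.32, -0.947, 373.198], [0.0, 0.0, 0.0, 1.0]]
```

>>> move_arm(
  steps=[
    [20,-22,1,0,0,0.02,85],
    [55,-61,2,0,0,0.05,85],
    [90,-99,4,0,0,0.08,85],
    [125,-138,6,0,0,0.11,85],
    [160,-176,7,0,0,0.15,85],
    [195,-215,9,0,0,0.18,85],
    [230,-253,10,0,0,0.21,85],
    [265,-292,12,0,0,0.24,85],
    [300,-330,14,0,0,0.28,85],
    [335,-369,15,0,0,0.31,85],
    [370,-407,17,0,0,0.34,85],
    [400,-440,18,0,0,0.37,85],
    [425,-468,19,0,0,0.39,85],
    [441,-486,20,0,0,0.405,85],
    [441,-486,20,0,0,0.405,85],
    [441,-486,20,0,0,0.405,85],
  ],
)

```text
time_s: 2.1
tool_pos: [479.6, -0.5, 190.0]
eef_rot: [180.0, 0.0, 0.0]
contact_force: [-1.4, -0.4, 0.5]
finger_gap: 84.8
grip_force: 0.0
```

Run:
```python
from h import *
import pickle
s=bot.get_state();print(s["tool_pos"],s["eef_rot"],s["time_s"])
c=bot.camera_info("wrist"); im=bot.snapshot("wrist"); pickle.dump((c,im),open("w1.pkl","wb"))
cv2.imwrite("pics/w1.png",cv2.resize(im[:,:,::-1],(800,600),interpolation=cv2.INTER_CUBIC))
```

```text
[479.56631397  -0.48507905 189.97003677] [1.79989492e+02 2.05194138e-02 5.95605109e-03] 2.1
```

View pics/w1.png

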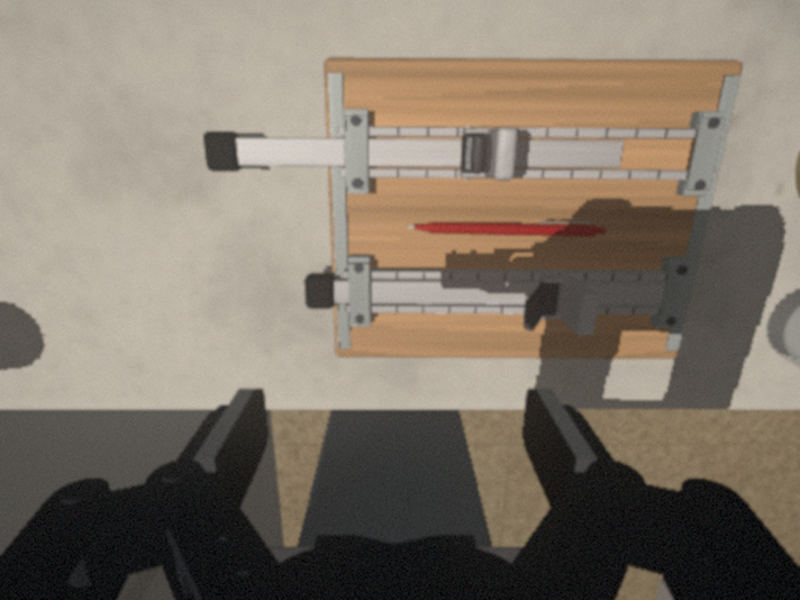

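The wrist picture shows the set foot's outer end at (205,152) and the loose foot's at (305,291). The set tab is at about (503,153). The loose tab and lever lie in shadow at about (575,300) and (540,300).

Run:
```python
from h import *
import pickle
c,im=pickle.load(open("w1.pkl","rb"))
k=.64
for n,u,v,z in [("setfoot",205,152,33),("loosefoot",305,291,33),("bTL",327,60,20),("bTR",741,65,20),("bBL",336,356,20),("bBR",681,356,20),("settop",503,152,78)]:
    print(n,np.round(ray("",c,u*k,v*k,z)[:2],1))
g=cv2.cvtColor(im,cv2.COLOR_RGB2GRAY).astype(float)
for a,b in ((92,102),(182,191)):
    r=g[a:b].mean(0); d=np.diff(r); print([(i+1,round(d[i])) for i in range(120,225) if abs(d[i])>10])
cr=im[155:230,250:420]; cr=cv2.convertScaleAbs(cr,alpha=2.2,beta=10)
cv2.imwrite("pics/w1c.png",cv2.resize(cr[:,:,::-1],None,fx=4.6,fy=4.6,interpolation=cv2.INTER_CUBIC))
```

```text
setfoot [559.3 127.6]
loosefoot [461.3  66.3]
bTL [617.   44.6]
bTR [ 614.5 -229.5]
bBL [401.9  47.3]
bBR [ 402.2 -233. ]
settop [559.9 -62.8]
[(130, -18), (131, -41), (132, -38), (133, -10), (150, 13), (151, 54), (152, 57), (153, 25), (220, -13)]
[(194, -17), (195, -43), (196, -41), (197, -10), (213, 46), (214, 51), (215, 21), (223, -11)]
```

View pics/w1c.png

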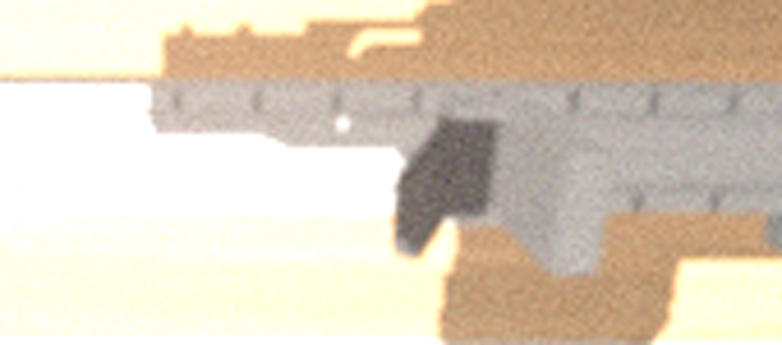

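The contrast-stretched crop shows the loose tab's top as the light block at crop x 550–605, and the dark lever leaning out to its left (crop 395–495). I'll check the expected tab position against it.

Run:
```python
from h import *
import pickle
c,im=pickle.load(open("w1.pkl","rb"))
for n,x,y in (("loose",461,-127.7),("set",560,-66.4)):
  for dx in(-15,15):
    for dy in(-6,6):
      p=proj(c,(x+dx,y+dy,78)); print(n,dx,dy,np.round(p,1),"crop",np.round((p-[250,155])*4.6),"800:",np.round(p/.64))
```

```text
loose -15 -6 [382.  213.7] crop [607. 270.] 800: [597. 334.]
loose -15 6 [370.4 213.7] crop [554. 270.] 800: [579. 334.]
loose 15 -6 [386.4 185.9] crop [627. 142.] 800: [604. 290.]
loose 15 6 [374.4 185.9] crop [572. 142.] 800: [585. 290.]
set -15 -6 [331.1 114.3] crop [ 373. -187.] 800: [517. 179.]
set -15 6 [318.1 114.3] crop [ 313. -187.] 800: [497. 179.]
set 15 -6 [334.1  79.4] crop [ 387. -348.] 800: [522. 124.]
set 15 6 [320.6  79.4] crop [ 325. -348.] 800: [501. 124.]
```

The projected tab matches the picture to about 1 mm, so the loose tab is at (461, -127) and the pull needed is about 61 mm. I'm moving over the tab and then down.

>>> move_arm(
  steps=[
    [-4,25,0,0,0,0,85],
    [-10,65,0,0,0,0,85],
    [-16,95,5,0,0,0,85],
    [-19,108,30,0,0,0,85],
    [-19,108,60,0,0,0,85],
    [-19,108,85,0,0,0,85],
    [-19,108,110,0,0,0,85],
    [-19,108,130,0,0,0,85],
    [-19,108,142,0,0,0,80],
    [-19,108,148,0,0,0,74],
    [-19,108,148,0,0,0,70],
    [-19,108,148,0,0,0,70],
  ],
  newtons=20,
)

```text
time_s: 3.65
tool_pos: [461.1, -108.1, 42.8]
eef_rot: [180.0, -0.0, -0.0]
contact_force: [-0.0, 0.2, -0.1]
finger_gap: 70.0
grip_force: 0.0
```

Run:
```python
from h import *
im=bot.snapshot("wrist")
im=cv2.convertScaleAbs(im,alpha=1.5,beta=15)
cv2.imwrite("pics/w2.png",cv2.resize(im[:,:,::-1],(800,600),interpolation=cv2.INTER_CUBIC))
```

```text
(no output)
```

View pics/w2.png

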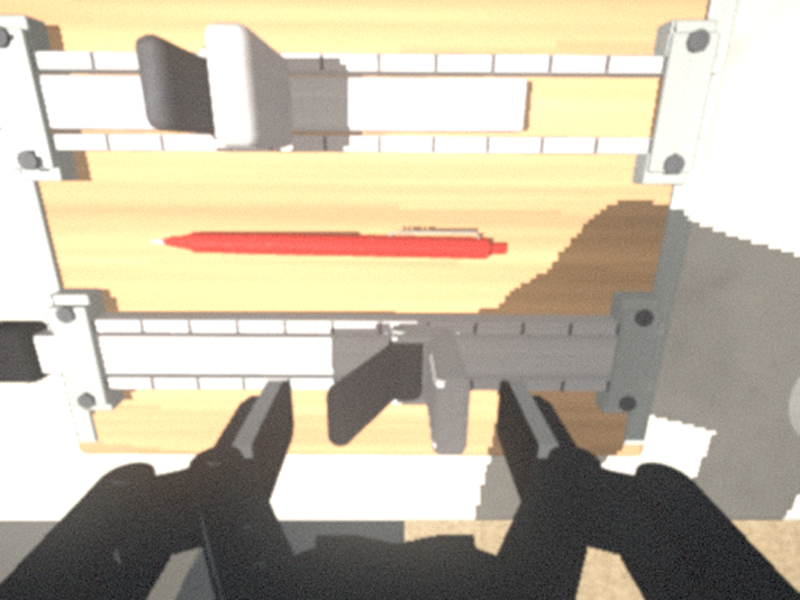

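The picture shows both fingers straddling the tab (445,390) and the open lever (370,400), with clearance on each side. Next I push the tab outward.

>>> move_arm(
  steps=[
    [0,0,0,0,0,0,60],
    [0,-2,0,0,0,0,60],
    [0,-6,0,0,0,0,60],
    [0,-12,0,0,0,0,60],
    [0,-19,0,0,0,0,60],
    [0,-26,0,0,0,0,60],
    [0,-33,0,0,0,0,60],
    [0,-40,0,0,0,0,60],
    [0,-47,0,0,0,0,60],
    [0,-53,0,0,0,0,60],
    [0,-58,0,0,0,0,60],
    [0,-61,0,0,0,0,60],
    [0,-62,0,0,0,0,60],
    [0,-62,0,0,0,0,60],
  ],
)

```text
time_s: 5.45
tool_pos: [460.8, -46.0, 42.1]
eef_rot: [180.0, -0.0, -0.0]
contact_force: [2.7, -3.4, 1.5]
finger_gap: 60.1
grip_force: 1.9
```

Run:
```python
from h import *
import pickle
c=bot.camera_info("wrist");im=bot.snapshot("wrist");pickle.dump((c,im),open("w3.pkl","wb"))
im=cv2.convertScaleAbs(im,alpha=1.5,beta=15)
cv2.imwrite("pics/w3.png",cv2.resize(im[:,:,::-1],(800,600),interpolation=cv2.INTER_CUBIC))
```

```text
(no output)
```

View pics/w3.png

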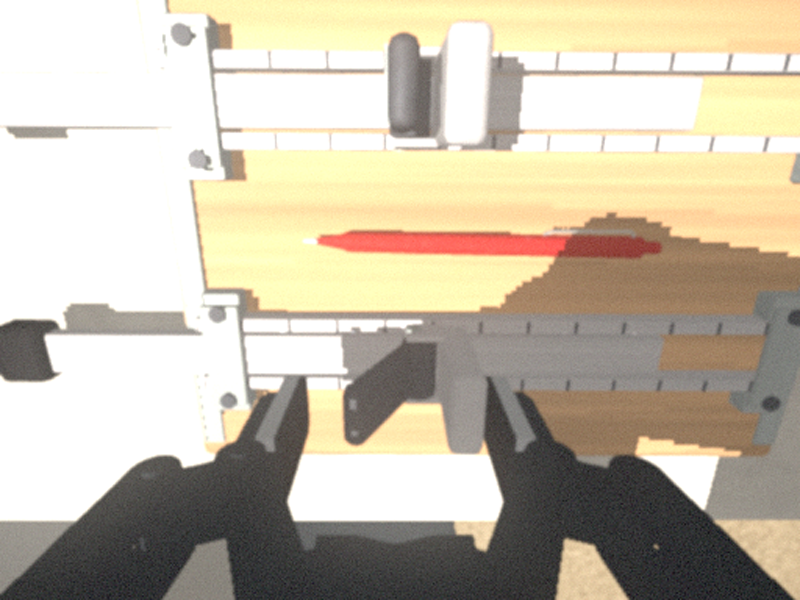

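The picture shows the tab drawn out by the finger with the lever still open. The leg ends, at (700,103) set and (661,353) loose, and the two tab tops give the remaining difference.

Run:
```python
from h import *
import pickle
c,im=pickle.load(open("w3.pkl","rb"))
g=im.astype(float)
def edges(a,b,lo,hi,ch):
    d=np.diff(g[a:b,:,ch].mean(0)); return [(i+1,round(d[i],1)) for i in range(lo,hi) if abs(d[i])>5]
print("setend",edges(60,74,430,465,2)); print("looseend",edges(220,234,405,440,2))
print("settab r80",edges(76,86,275,325,0)); print("loosetab r278",edges(272,284,275,325,0))
for z in (24,28):print("ends",z,ray("",c,448,66,z)[:2].round(1),ray("",c,423,227,z)[:2].round(1))
print("settab",*[ray("",c,u,82,78)[:2].round(1) for u in(284,315)],"loose",*[ray("",c,u,280,78)[:2].round(1) for u in(286,310)])
```

```text
setend [(445, np.float64(-5.8)), (446, np.float64(-15.1)), (447, np.float64(-16.2)), (448, np.float64(-12.2))]
looseend [(422, np.float64(-5.4)), (423, np.float64(-9.6)), (424, np.float64(-5.1))]
settab r80 [(276, np.float64(6.3)), (280, np.float64(6.0)), (281, np.float64(11.7)), (282, np.float64(15.2)), (283, np.float64(9.1)), (284, np.float64(14.5)), (285, np.float64(21.4)), (286, np.float64(16.8)), (287, np.float64(9.5)), (307, np.float64(-10.5)), (308, np.float64(-11.1)), (309, np.float64(-12.0)), (310, np.float64(-14.4)), (311, np.float64(-17.7)), (312, np.float64(-17.4))]
loosetab r278 [(284, np.float64(-14.3)), (285, np.float64(-30.8)), (286, np.float64(-31.3)), (287, np.float64(-13.7)), (309, np.float64(-7.9)), (310, np.float64(-22.8)), (311, np.float64(-19.5))]
ends 24 [ 559.2 -158.5] [ 456.8 -163.4]
ends 28 [ 558.8 -156. ] [ 458.7 -160.8]
settab [548.3 -58.4] [548.3 -71.2] loose [452.1 -62.9] [452.1 -75.4]
```

The loose foot is 5 mm short, so I'm finishing the pull. After that I begin closing, with the hand giving way.

>>> move_arm(
  steps=[
    [0,-2,0,0,0,0,60],
    [0,-4,0,0,0,0,60],
    [0,-5,0,0,0,0,60],
    [0,-5,0,0,0,0,60],
    [0,-5,0,0,0,0,60],
    [0,-4,0,0,0,0,58],
    [0,-3,0,0,0,0,56],
    [0,-2,0,0,0,0,54],
    [0,-1,0,0,0,0,52],
    [0,-1,0,0,0,0,52],
    [0,-1,0,0,0,0,52],
  ],
)

```text
time_s: 6.88
tool_pos: [460.7, -45.1, 42.0]
eef_rot: [-180.0, 0.0, -0.0]
contact_force: [-1.0, -3.9, 3.2]
finger_gap: 51.9
grip_force: 2.0
```

Run:
```python
from h import *
import pickle
c=bot.camera_info("wrist");im=bot.snapshot("wrist");pickle.dump((c,im),open("w4.pkl","wb"))
im=cv2.convertScaleAbs(im,alpha=1.5,beta=15)
cv2.imwrite("pics/w4.png",cv2.resize(im[:,:,::-1],(800,600),interpolation=cv2.INTER_CUBIC))
g=pickle.load(open("w4.pkl","rb"))[1].astype(float)
def ed(a,b,lo,hi,ch,t=5):
    d=np.diff(g[a:b,:,ch].mean(0)); return [(i+1,round(float(d[i]))) for i in range(lo,hi) if abs(d[i])>t]
print("setend",ed(60,74,430,480,2),"looseend",ed(220,234,405,460,2,4))
print("settab",ed(76,86,270,330,0,7)); print("loosetab",ed(272,284,270,330,0,7))
# slope of set-leg rail edge for the board yaw
```

```text
setend [(447, -7), (448, -14), (449, -17), (450, -11)] looseend [(416, -6), (417, -7), (418, -8), (419, -4)]
settab [(276, 9), (277, 16), (283, 15), (284, 13), (285, 9), (286, 11), (287, 17), (288, 21), (289, 12), (309, -8), (310, -12), (311, -12), (312, -12), (313, -16), (314, -21), (315, -11)]
loosetab [(277, -16), (278, -34), (279, -31), (280, -8), (302, -18), (303, -21), (304, -10), (319, 15), (320, 17), (330, -8)]
```

View pics/w4.png

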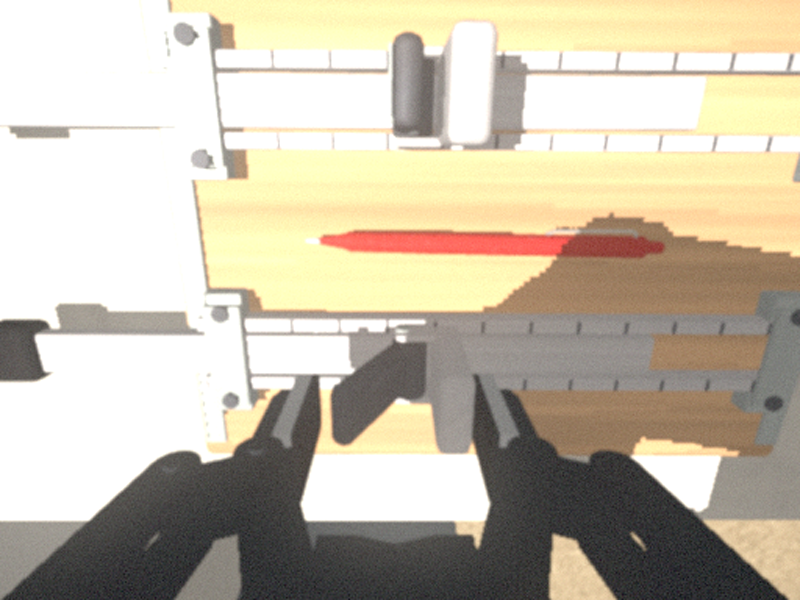

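The picture shows the lever still open at (370,395), the finger behind the tab at (490,400) and the other finger just clear of the lever. I'll check that the feet are level, using the strap screws (184,34), (202,158), (219,314) and (231,401) for the board's yaw.

Run:
```python
from h import *
import pickle
c,im=pickle.load(open("w4.pkl","rb"))
R=lambda u,v,z:ray("",c,u,v,z)[:2].round(2)
print("ends",R(448.6,66,26),R(417.5,227,26)); print("tabs",R(300.6,82,78),R(290.5,280,78))
for u,v in((184,34),(202,158),(219,314),(231,401)):print("screw",R(u*.64,v*.64,32))
```

```text
ends [ 558.84 -156.51] [ 457.65 -157.3 ]
tabs [548.16 -64.27] [452.09 -64.24]
screw [579.59  26.77]
screw [539.6   26.08]
screw [478.68  27.34]
screw [438.04  27.08]
```

>>> move_arm(
  steps=[
    [0,-0.7,0,0,0,0,52],
    [0,-0.7,0,0,0,0,52],
    [0,0.3,0,0,0,0,50],
    [0,1.3,0,0,0,0,48],
    [0,2.3,0,0,0,0,46],
    [0,3.3,0,0,0,0,44],
    [0,4.3,0,0,0,0,42],
    [0,5.3,0,0,0,0,40],
    [0,6.3,0,0,0,0,38],
    [0,7.3,0,0,0,0,36],
    [0,8.3,0,0,0,0,34],
    [0,9.3,0,0,0,0,32],
    [0,10.3,0,0,0,0,30],
    [0,10.3,0,0,0,0,30],
  ],
  newtons=30,
)

```text
time_s: 8.68
tool_pos: [461.3, -55.6, 42.8]
eef_rot: [180.0, -0.1, -0.0]
contact_force: [-1.5, -4.4, 8.0]
finger_gap: 30.3
grip_force: 6.3
```

>>> move_arm(
  steps=[
    [0,0.7,0,0,0,0,28.5],
    [0,1.3,0,0,0,0,27],
    [0,1.4,0,0,0,0,25],
    [0,1.4,0,0,0,0,22],
    [0,1.4,0,0,0,0,22],
    [0,1.4,0,0,0,0,22],
    [0,1.4,0,0,0,0,22],
  ],
)

```text
time_s: 9.55
tool_pos: [461.4, -56.9, 43.0]
eef_rot: [180.0, -0.1, -0.0]
contact_force: [-2.0, -5.1, 10.7]
finger_gap: 25.9
grip_force: 29.1
```

Run:
```python
from h import *
import pickle
c=bot.camera_info("wrist");im=bot.snapshot("wrist");pickle.dump((c,im),open("w5.pkl","wb"))
im=cv2.convertScaleAbs(im,alpha=1.5,beta=15)
cv2.imwrite("pics/w5.png",cv2.resize(im[:,:,::-1],(800,600),interpolation=cv2.INTER_CUBIC))
g=pickle.load(open("w5.pkl","rb"))[1].astype(float)
def ed(a,b,lo,hi,ch,t=5):
    d=np.diff(g[a:b,:,ch].mean(0)); return [(i+1,round(float(d[i]))) for i in range(lo,hi) if abs(d[i])>t]
print("setend",ed(60,74,430,490,2),"looseend",ed(220,234,405,470,2,4))
print("settab",ed(76,86,270,350,0,7)); print("loosetab",ed(272,284,270,350,0,7))
```

```text
setend [] looseend []
settab [(280, -8), (281, -10), (282, -13), (283, -11), (284, -14), (285, -19), (286, -12), (312, 21), (313, 34), (314, 17)]
loosetab [(276, -8), (277, -20), (278, -19), (279, -9), (286, 11), (287, 16), (288, 9), (311, 10), (312, 19), (313, 17), (314, 10), (315, 9), (316, 8), (317, 9), (318, 14), (319, 17), (320, 15), (323, -13), (324, -35), (325, -29)]
```

View pics/w5.png

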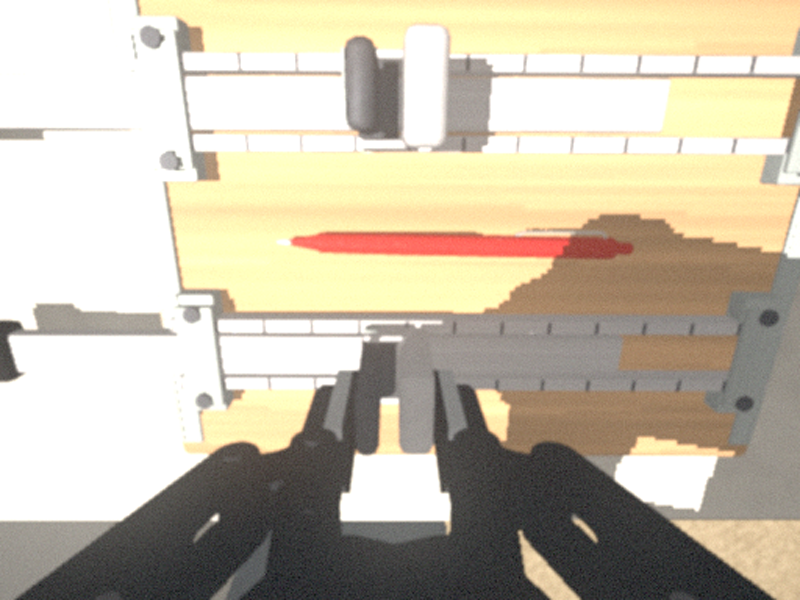

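The picture shows the lever upright against the tab (lever (370,400), tab (415,400)), matching the set pair above it. Last check of level:

Run:
```python
from h import *
import pickle
c,im=pickle.load(open("w5.pkl","rb")); g=im.astype(float)
R=lambda u,v,z:ray("",c,u,v,z)[:2].round(2)
def st(a,b,lo,hi,ch):
    d=np.abs(np.diff(g[a:b,:,ch].mean(0)))[lo:hi]; k=d.argmax(); w=slice(max(k-2,0),k+3); return lo+1+float((np.arange(len(d))[w]*d[w]).sum()/d[w].sum())
se,le=st(60,74,415,440,2),st(220,234,385,410,2)
sl,sr,ll,lr=st(76,86,252,266,0),st(76,86,276,292,0),st(272,284,250,264,0),st(272,284,272,283,0)
print(se,le,sl,sr,ll,lr)
print("ends",R(se,66,26),R(le,227,26)); print("tabs",R((sl+sr)/2,82,78),R((ll+lr)/2,280,78))
for u,v in((152,37),(169,160),(191,314),(204,400)):print("screw",R(u*.64,v*.64,32))
print({k:bot.get_state()[k] for k in("finger_gap","grip_force")})
```

```text
426.3692307692308 397.35185185185185 258.32531280076995 284.74342105263156 255.29343971631207 277.5117994100295
ends [ 559.61 -156.33] [ 457.87 -155.94]
tabs [548.79 -64.23] [452.03 -63.66]
screw [579.61  26.37]
screw [539.56  26.88]
screw [479.01  27.37]
screw [438.7   27.38]
{'finger_gap': 25.54053820122585, 'grip_force': 29.074024558067322}
```

Level within about 0.5 mm. I hold for a moment to confirm it is steady, then hand in.

>>> move_arm(
  steps=[
    [0,0,0,0,0,0,22],
    [0,0,0,0,0,0,22],
    [0,0,0,0,0,0,22],
    [0,0,0,0,0,0,22],
  ],
)

```text
time_s: 10.1
tool_pos: [461.4, -56.9, 43.0]
eef_rot: [180.0, -0.1, -0.0]
contact_force: [-2.1, -4.1, 10.8]
finger_gap: 26.0
grip_force: 29.1
```

```bash
python3 -c "
from bench import bot
print(bot.hand_in())"
```

```text
the job is handed in; nothing more can be done
None
```

I drew the loose leg out about 61 mm with its lever open, level with the set foot to about 0.5 mm by camera, then squeezed the lever upright and handed in at about 10 s still gripping it at 29 N (no verdict was shown).

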